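# Set a push nut on a label reel's spindle with the setting tube

### The job

A toothed push nut has been started by hand on the spindle of the reel stand, above the label reel. Take the setting tube, put it over the spindle and push the nut straight down until it has pressed the floating reel firmly onto the stiff brake pad beneath and keeps it clamped there; push only with the tube, feel for the force and stop soon after it rises steeply, because leaning on it crushes the card core. Then stand the tube upright on the bench beside the stand and leave the other things where they are.

Things in the scene. Friction and masses are not known exactly. Their poses are not given: they have to be found in the camera images.
- spindle_top (a point): top end of the fixed reel stand's upright steel spindle, on its axis, 115 mm above the bench. The spindle is a plain 12 mm rod whose last 8.5 mm taper to 7.4 mm. Grey base plate, 14 mm high, reaching 55 mm to -x, 135 mm to +x and 55 mm to either side in y of the axis, in this point's axes; a guide roller with brackets 42 mm high lies 105 mm to +x.
- nut_top (a point): centre of the upper face of the toothed steel push nut on the spindle: a ring 40 mm in diameter, 4 mm thick, its thin teeth (1 to 3 mm above the face) reaching in to the rod. 7 to 13 mm of spindle stand above this face at the start. It slides along the spindle against a steady drag of about 9 N, up or down, and holds a clamping force no larger than that.
- reel_mid (a point): centre (half-way up) of the label reel on the spindle, 45 mm high: paper roll, 56 mm diameter, on a card core, 40 mm outside, 17 mm bore. It floats on a weak lift ring (1 to 3 N felt) and sinks 1.5 to 6.5 mm, not measured for you, until the core meets the stiff sprung brake pad (12 N/mm, 4 mm of travel). More than 16 N from the nut (25 N on the tube, with the drag) crushes the core; tight is over 5 N left after letting go.
- setter_mid (a point): centre (half-way up) of the loose setting tube standing upright on the bench, 86 mm high, z up, 0.2 kg: steel tube 30 mm in diameter for the lower 50 mm, its bore 17 mm wide, 50 mm deep and open at the foot; above it a round wooden grip 22 mm in diameter and 36 mm long with a 4 mm step round its foot. So the foot is 43 mm below this point, the step 7 mm above it and the top 43 mm above it.
- cork: bystander: wine cork lying down, 24 x 45 mm; origin at its underside
- marker: bystander: black marker pen lying down, 15 x 120 mm
- tape_roll: bystander: amber packing-tape roll lying flat, outer diameter 100, 48 high
- empty_core: bystander: bare card core standing up, outer diameter 40, 45 high (not the tube)
- plain_washer: bystander: flat steel washer, outer diameter 38, 4 thick (not the nut)
- glue_jar: bystander: closed jar, diameter 48, 60 high
- tape_gun: bystander: red tape gun with blue handle, about 180 x 60 x 85 mm
Mind the look-alikes: they are no part of the job. There is more than one size of the part that bears setter_mid; the job needs the larger. Leave any purple or red look-alike of the part that bears reel_mid alone.

How it is judged (in metres and radians):
On the way, in this order (a step that is already met when the one before it is completed fails the run):
1. the setting tube is over the spindle (horizontal distance between setter_mid and spindle_top below 0.008 m and z of setter_mid in the frame of spindle_top below 0.043 m and angle between setter_mid's own z axis and vertical below 0.1 rad), for 0.1 s.
2. the tube presses the nut and reel down onto the brake pad (contact force between setter and nut above 4 N and contact force between nut and reel above 5 N), for 0.05 s.
At the end, for the whole second after the job is handed in: The nut, untouched, clamps the reel with more than 5 N, the reel is still on the spindle (axis within 6 mm), and the setting tube stands upright (tilt under 0.1 rad) and still on the bench (its centre below 48 mm), more than 70 mm from the spindle (contact force between nut and reel above 5 N and horizontal distance between reel_mid and spindle_top below 0.006 m and angle between setter_mid's own z axis and vertical below 0.1 rad and height (world z) of setter_mid below 0.048 m and horizontal distance between setter_mid and spindle_top above 0.07 m and linear speed of setter below 0.01 m/s).
It fails at once if the nut pressed the card core with more than 16 N (crushed) (contact force between nut and reel above 16 N).
It fails at once if the nut was pushed with the fingers instead of the tube (contact force between the fingers and nut above 2 N).
It fails at once if a bystander was moved by more than 30 mm (distance of any of cork, marker, tape_roll, empty_core, plain_washer, glue_jar, tape_gun from where it was at the start of the episode above 0.03 m).
It also fails if it takes over 58 s, if anything falls off the work surface, if the arm or the gripper's body presses on something with over 40 N, if the wrist force passes 120 N, or if a joint passes its speed limit or range.

### The arm

A 6-joint arm with a two-finger parallel gripper is mounted at the origin on the work surface. World frame = base frame: x ahead of the robot, y to its left, z up, the work surface at z = 0. Lengths are in mm, angles in degrees, forces in N, time in s.
With the tool pointing down it reaches from about 300 to 850 mm from the base axis. Payload 4.2 kg.
Tool frame: the origin (TCP) lies midway between the tips of the shut fingers; the grasp point (between the pads) lies 19 mm behind it; x points along the fingers, y is the direction in which the jaws open and shut, and the axes are right-handed (so a half turn about x gives the same grasp; the last joint's range is limited). The gripper opens to 91 mm and grips with 3 to 60 N. Pads are 32 mm wide; open, the fingers measure 118 mm over their backs; the gripper's body (76 mm by 178 mm) begins 60 mm behind the grasp point.
Start: joints at [-68.927, 18.312, 89.639, -0, 72.044, -1.146], TCP at [217.442, -532.318, 213.976] pointing down, gripper open.
Joint ranges: [-177.97, 177.97], [-48.28, 115.42], [12.27, 149.76], [-77.06, 257.06], [2.81, 150.46], [-146.56, 146.56]. Speed limits (degrees/s): [147.25, 147.25, 180, 180, 180, 180].

### API

Orientations are given as [roll, pitch, yaw] about the fixed x, y, z axes, in that order (R = Rz(yaw) Ry(pitch) Rx(roll)).
In Python, from workcell import * gives the robot as it stands.
- The arm moves only by the shell command python3 -m handwheel 'ROWS' [FORCE]. ROWS is a JSON object of lists of equal length, an entry for each row: "gripper": the closure, from 0 (fully open) to 1 (shut); "offset": the shift along the tool's x, y, z in mm, a list of three; "rot": the turn, a rotation vector about the tool's x, y, z in degrees, a list of three. A call has 1 to 5 rows; each row is the pose to reach, as a shift and turn from the pose commanded when the call began, along the tool's axes at that moment; what a row does not reach only later rows make up. A row lasts 1/12 s, in which the tool goes at most 41.7 mm and 7.16 degrees, less where a joint would pass 70% of its speed; a pose out of reach is approached as far as the arm can. A call with a gripper value outside its range is refused whole. The fingers move at their own pace and stop on an object; FORCE is the grip in N (left out, the last holds). Time passes only in rows, so rows that repeat a pose let the fingers close. It gives the time, the measured TCP pose, the force and the opening at its end, in the units of the state.
- state(): the state, without advancing time (a new reading comes with each control period).
- grab_frame(name): name is "scene" or "top" or "wrist"; returns the picture (384x512x3 uint8, red, green, blue); there is no depth.
- camera_params(name): a dict with "fx", "fy", "cx", "cy" (pixels), "position" and "attitude" of the camera in the world; the wrist camera has in their place "hand_eye" (4x4, takes a point from camera to tool coordinates, whose origin is the TCP and whose axes are the tool frame's). Camera axes: x right, y up, looking along -z (the intrinsics and any distortion apply to the point x, -y, -z); pixel columns grow to the right and rows downward; lengths in mm; the calibration is good to about 2 mm. A picture is of the moment at which its call begins: read the wrist's pose just before it. camera_params takes no time and is no camera call.
- job_done(): hands the job in, once; it reports no verdict.
The state is a dict: "time_s": time; "qpos": joint angles; "qvel": joint speeds; "effort": joint torques, N m; "ee_pos": TCP position; "ee_rot": TCP orientation; "force": force on the tool from outside, world axes, zero at the start; "torque": the same for the moment, N m; "gripper_width": finger opening in mm.
Only numpy, scipy, OpenCV 4.12 (cv2) and the standard library are available. Lean on these libraries where they do the work, as an engineer would, in place of code of your own. Each camera call takes 0.05 s, during which the arm holds its last target.

## Working session

There is one attempt and no reset: what is moved stays moved. The work goes in short steps, Python scripts to look and compute and a shell command to move; the robot and the scene stay as the last step left them, time stands still between calls to the robot, and variables do not carry over. Pictures are saved under pics/ and viewed, and the job is handed in when it is done.

```bash
ls; mkdir -p pics
python3 - <<'E'
from workcell import *
import cv2
s=state();print(s)
for n in("scene","top","wrist"):
    im=grab_frame(n);cv2.imwrite(f"pics/{n}0.png",im[:,:,::-1]);print(n,camera_params(n))
E
```

```text
pics
{'time_s': 0.0, 'qpos': array([-6.89265370e+01,  1.83511232e+01,  8.97071820e+01, -7.56923770e-04,
        7.20437917e+01, -1.14487356e+00]), 'qvel': array([-0.02122356, -0.1001244 , -0.05423144, -0.1028598 ,  0.11378274,
        0.00874868]), 'effort': array([ 3.02520784e-03, -4.12449253e+01, -2.31977105e+01,  7.27911503e-02,
        4.57424275e-02, -1.35015953e-04]), 'ee_pos': array([ 217.25063964, -531.82414927,  213.1202208 ]), 'ee_rot': array([-90.74102541,  89.89790065, 111.47754517]), 'force': array([0.14878505, 0.34795407, 1.07880982]), 'torque': array([-0.00424281,  0.0225367 ,  0.0145236 ]), 'gripper_width': 91.2476186353208}
scene {'fx': 455.9513731146786, 'fy': 455.9513731146786, 'cx': 257.3973734498805, 'cy': 191.74982648885913, 'position': array([ 830.63050571, -553.31929441,  830.55115618]), 'attitude': array([42.7079639 ,  0.20456314, 27.61111499])}
top {'fx': 353.00593897154386, 'fy': 353.00593897154386, 'cx': 260.0026667350237, 'cy': 189.4216087857112, 'position': array([445.28120434,  58.32571003, 935.04377344]), 'attitude': array([  5.94081069,  -0.6725973 , -90.01753578])}
wrist {'fx': 327.4901640789856, 'fy': 327.4901640789856, 'cx': 249.65096131305148, 'cy': 191.11027182307038, 'hand_eye': array([[ 7.07558666e-04,  2.62377714e-01, -9.64964991e-01,
        -1.69835084e+02],
       [ 9.99999231e-01, -1.16871330e-03,  4.15469785e-04,
         9.90213299e-01],
       [-1.01875741e-03, -9.64964543e-01, -2.62378339e-01,
        -7.34761703e+01],
       [ 0.00000000e+00,  0.00000000e+00,  0.00000000e+00,
         1.00000000e+00]])}
```

View pics/scene0.png

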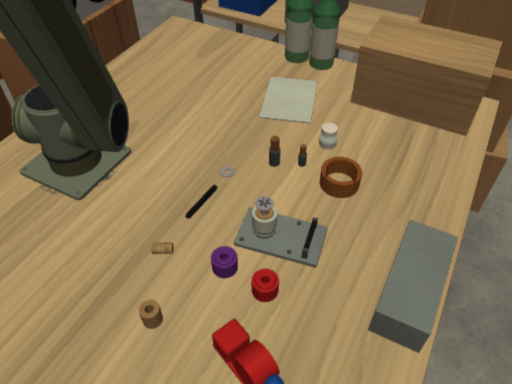

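View pics/top0.png

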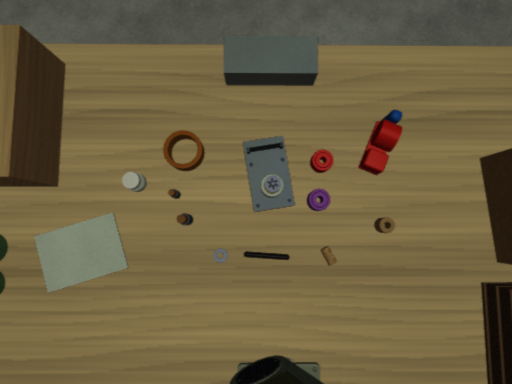

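View pics/wrist0.png

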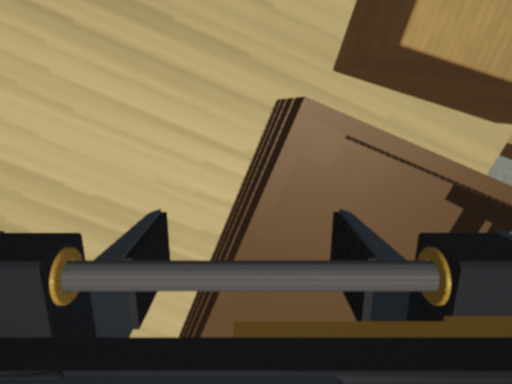

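The scene picture shows the stand's spindle and nut at about (264,203) and the large tube at (275,152). The small tube is at (303,156), and red and purple decoy reels sit beside the stand. Top view: nut at (272,185), large tube at (185,218). Next I'll enlarge these areas and measure.

```bash
cat > h.py <<'E'
import numpy as np, cv2
from scipy.spatial.transform import Rotation as R
from workcell import *
def cam(n,s=None):
    p=camera_params(n)
    K=np.array([[p['fx'],0,p['cx']],[0,p['fy'],p['cy']],[0,0,1]])
    if n=='wrist':
        T=np.eye(4);T[:3,:3]=R.from_euler('xyz',s['ee_rot'],degrees=True).as_matrix();T[:3,3]=s['ee_pos']
        T=T@p['hand_eye'];return K,T[:3,:3],T[:3,3]
    return K,R.from_euler('xyz',p['attitude'],degrees=True).as_matrix(),np.array(p['position'])
def proj(c,X):
    K,Rm,t=c;v=Rm.T@(np.asarray(X,float)-t);v=v*[1,-1,-1];v=K@v;return v[:2]/v[2]
def ray(c,uv):
    K,Rm,t=c;d=np.linalg.inv(K)@[uv[0],uv[1],1];d=Rm@(d*[1,-1,-1]);return t,d/np.linalg.norm(d)
def onz(c,uv,z):
    t,d=ray(c,uv);return t+d*(z-t[2])/d[2]
def tri(a,b):
    (p,d),(q,e)=a,b
    s=np.linalg.lstsq(np.c_[d,-e],q-p,rcond=None)[0]
    A,B=p+d*s[0],q+e*s[1];return (A+B)/2,np.linalg.norm(A-B)
E
python3 - <<'E'
import cv2
a=cv2.imread('pics/scene0.png');b=cv2.imread('pics/top0.png')
cv2.imwrite('pics/c1.png',cv2.resize(a[125:265,215:345],None,fx=4,fy=4,interpolation=cv2.INTER_CUBIC))
cv2.imwrite('pics/c2.png',cv2.resize(b[125:235,160:310],None,fx=5,fy=5,interpolation=cv2.INTER_CUBIC))
E
```

```text
(no output)
```

View pics/c1.png

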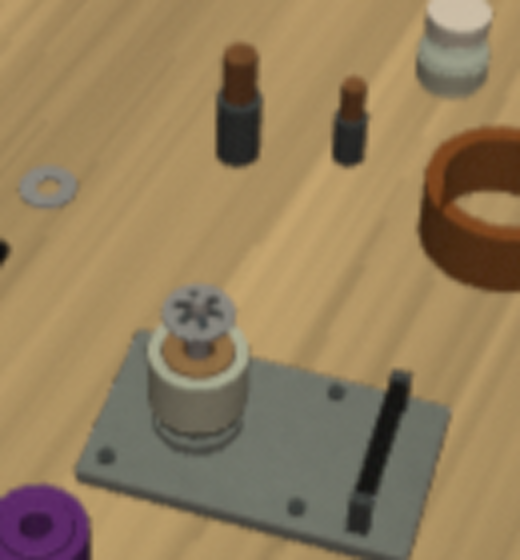

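View pics/c2.png

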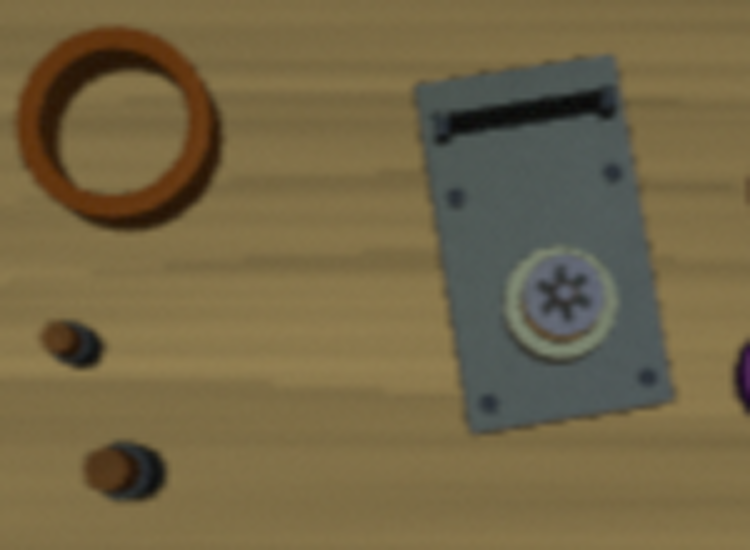

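In the enlarged views the large tube's grip top is at scene (275,138) and top (182,218.6). The nut is at scene (264.7,203) and top (272.8,183.6).

Run:
```python
from h import *
a,b=cv2.imread('pics/scene0.png'),cv2.imread('pics/top0.png')
cs,ct=cam('scene'),cam('top')
np.set_printoptions(precision=1,suppress=True)
for nm,u,v,z in(("tube top",(275,138),(182,218.6),86),("nut",(264.7,203),(272.8,183.6),105)):
    print(nm,tri(ray(cs,u),ray(ct,v)),onz(cs,u,z),onz(ct,v,z))
# small-washer/other checks, masks of nut in top
hsv=cv2.cvtColor(b,cv2.COLOR_BGR2HSV)
for y in range(178,191): print(y,[tuple(int(k) for k in b[y,x]) for x in range(262,285,3)])
# plate corners in top crop -> yaw
P=[onz(ct,(160+x/5,125+y/5),14) for x,y in((415,85),(612,58),(675,402),(472,434))]
print(np.array(P)); 
for i in range(4): d=P[(i+1)%4]-P[i];print(np.hypot(*d[:2]),np.degrees(np.arctan2(d[1],d[0])))
```

```text
tube top (array([463.9, 235.2,  86.6]), np.float64(1.429465608010464)) [464.2 236.2  86. ] [463.3 234.9  86. ]
nut (array([545.9,  18.3, 103.6]), np.float64(0.4931767441983571)) [546.7  17.3 105. ] [545.6  18.2 105. ]
178 [(86, 91, 82), (112, 131, 122), (111, 102, 98), (86, 81, 76), (116, 103, 97), (117, 105, 100), (97, 111, 102), (89, 90, 82)]
179 [(97, 108, 101), (109, 123, 115), (116, 105, 100), (72, 68, 63), (114, 101, 96), (114, 102, 97), (104, 118, 110), (89, 90, 80)]
180 [(103, 120, 111), (109, 116, 110), (110, 100, 95), (66, 63, 59), (96, 87, 82), (96, 86, 81), (109, 121, 113), (91, 92, 82)]
181 [(108, 126, 118), (105, 105, 100), (73, 68, 65), (64, 63, 62), (63, 63, 61), (95, 85, 81), (111, 117, 109), (90, 93, 83)]
182 [(111, 131, 122), (104, 101, 96), (57, 57, 54), (71, 66, 65), (78, 74, 73), (111, 99, 94), (111, 110, 104), (95, 101, 91)]
183 [(111, 132, 122), (102, 99, 94), (82, 76, 73), (86, 78, 76), (93, 86, 86), (109, 98, 93), (112, 112, 105), (96, 103, 94)]
184 [(110, 131, 121), (101, 97, 93), (108, 97, 92), (66, 63, 62), (73, 69, 69), (85, 79, 73), (109, 108, 102), (97
[... 305 characters left out ...]
, 81), (102, 92, 87), (87, 81, 76), (114, 102, 97), (105, 118, 111), (92, 99, 91)]
188 [(110, 130, 122), (66, 79, 86), (107, 98, 93), (114, 102, 98), (85, 78, 74), (116, 104, 99), (105, 123, 115), (89, 93, 85)]
189 [(101, 119, 113), (67, 88, 95), (110, 102, 99), (116, 105, 98), (102, 93, 87), (111, 101, 96), (106, 126, 117), (93, 96, 87)]
190 [(92, 109, 105), (92, 113, 109), (90, 91, 94), (116, 104, 98), (112, 99, 95), (92, 92, 92), (108, 129, 119), (91, 91, 82)]
[[667.9  92.7  14. ]
 [682.8 -12.3  14. ]
 [499.2 -44.   14. ]
 [482.5  62.1  14. ]]
106.01490583886549 -81.8931111413527
186.31610789499263 -170.2032566074551
107.41083600438867 98.95993702545954
187.8791721786854 9.360468139690836
```

```bash
cat >> h.py <<'E'
def goal(pos,ydir,s=None):
    """shift & rotvec in current tool axes to reach TCP pos, tool x down, tool y along ydir"""
    s=s or state();Rm=R.from_euler('xyz',s['ee_rot'],degrees=True).as_matrix()
    y=np.array([*ydir,0.])/np.hypot(*ydir);x=np.array([0,0,-1.]);z=np.cross(x,y)
    if y@Rm[:,1]<0: y,z=-y,-z
    G=np.c_[x,y,z]
    print('t',round(s['time_s'],2),'pos',s['ee_pos'].round(1),'w',round(s['gripper_width'],1),'F',s['force'].round(1))
    print('offset',(Rm.T@(np.asarray(pos,float)-s['ee_pos'])).round(1),'rot',np.degrees(R.from_matrix(Rm.T@G).as_rotvec()).round(2))
    return Rm
E
python3 - <<'E'
from h import *
print(goal((464,235,213),(0,1)).round(2))
p=goal((464-110,235,213),(0,1))
E
```

```text
t 0.15 pos [ 217.3 -532.   213.3] w 91.1 F [ 0.4 -0.1  0.7]
offset [   1.1 -616.7 -518.4] rot [2.222e+01 1.000e-02 7.000e-02]
[[-0.    0.38 -0.93]
 [ 0.   -0.93 -0.38]
 [-1.   -0.   -0.  ]]
t 0.15 pos [ 217.3 -532.   213.3] w 91.1 F [ 0.4 -0.1  0.7]
offset [   1.2 -658.3 -416.6] rot [2.222e+01 1.000e-02 7.000e-02]
```

```bash
python3 -m handwheel '{"gripper":[0,0,0,0,0],"offset":[[0,-160,-130],[0,-160,-130],[0,-160,-130],[0,-160,-130],[0,-160,-130]],"rot":[[5,0,0],[11,0,0],[17,0,0],[22,0,0],[22,0,0]]}'
python3 - <<'E'
from h import *
goal((464,235,213),(0,1))
E
```

```text
time_s: 0.57
ee_pos: [277.2, -332.8, 213.6]
ee_rot: [-77.1, 90.0, 102.9]
force: [1.0, -0.4, 0.3]
gripper_width: 90.9
t 0.57 pos [ 277.2 -332.8  213.6] w 90.9 F [ 1.  -0.4  0.3]
offset [   1.  -567.8 -186.9] rot [0.01 0.01 0.04]
```

```bash
python3 -m handwheel '{"gripper":[0,0,0,0,0],"offset":[[0,-190,-62],[0,-190,-62],[0,-190,-62],[0,-190,-62],[0,-190,-62]],"rot":[[0,0,0],[0,0,0],[0,0,0],[0,0,0],[0,0,0]]}';python3 -m handwheel '{"gripper":[0,0,0,0,0],"offset":[[0,-190,-62],[0,-190,-62],[0,-190,-62],[0,-190,-62],[0,-190,-62]],"rot":[[0,0,0],[0,0,0],[0,0,0],[0,0,0],[0,0,0]]}';  python3 - <<'E'
from h import *
goal((464,235,213),(0,1))
E
```

```text
time_s: 0.98
ee_pos: [338.4, -142.2, 214.0]
ee_rot: [-119.0, 90.0, 61.2]
force: [0.4, -1.6, 0.4]
gripper_width: 91.1
time_s: 1.4
ee_pos: [400.0, 48.2, 214.0]
ee_rot: [-139.3, 90.0, 41.0]
force: [0.8, -1.2, -0.2]
gripper_width: 91.1
t 1.4 pos [400.   48.2 214. ] w 91.1 F [ 0.8 -1.2 -0.2]
offset [   1.1 -186.4  -65. ] rot [ 0.3  -0.03  0.03]
```

```bash
python3 -m handwheel '{"gripper":[0,0,0,0,0],"offset":[[0,-186,-65],[0,-186,-65],[0,-186,-65],[0,-186,-65],[0,-186,-65]],"rot":[[0,0,0],[0,0,0],[0,0,0],[0,0,0],[0,0,0]]}'; python3 -m handwheel '{"gripper":[0],"offset":[[0,0,0]],"rot":[[0,0,0]]}'
python3 - <<'E'
from h import *
s=state();im=grab_frame('wrist');cv2.imwrite('pics/w1.png',im[:,:,::-1])
goal((464,235,213),(0,1))
c=cam('wrist',s);print(proj(c,(464,235,86)),proj(c,(464,235,50)))
np.save('pics/s1.npy',s,allow_pickle=True)
E
```

```text
time_s: 1.82
ee_pos: [464.6, 235.0, 213.6]
ee_rot: [-105.2, 90.0, 75.1]
force: [1.0, -1.4, -0.3]
gripper_width: 91.0
time_s: 1.9
ee_pos: [465.8, 236.8, 213.2]
ee_rot: [-112.6, 89.8, 67.8]
force: [0.3, -0.5, -0.2]
gripper_width: 90.8
t 1.95 pos [464.5 234.  213.1] w 91.0 F [-0.9 -0.5  0.3]
offset [ 0.1 -1.   0.5] rot [ 0.43  0.05 -0.02]
[250.8188328  185.88928079] [250.81687724 177.37944017]
```

View pics/w1.png

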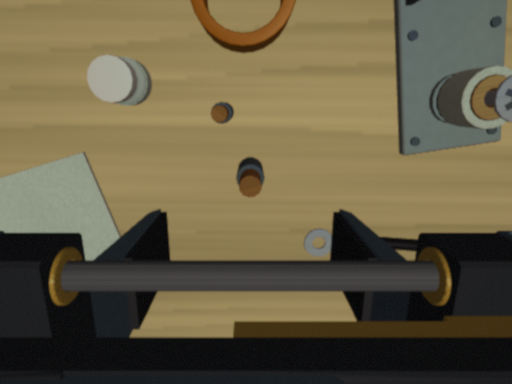

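The wrist view shows the large tube's grip top at (250.5,184), within 2 px of the prediction of (250.8,185.9). The jaws are clear of the small tube at (222,113). Descending now to grasp.

```bash
python3 -m handwheel '{"gripper":[0,0,0,0,0],"offset":[[40,0,-1],[80,0,-1],[115,0,-1],[145,0,-1],[159,0,-1]],"rot":[[0,0,0],[0,0,0],[0,0,0],[0,0,0],[0,0,0]]}'; python3 -m handwheel '{"gripper":[0,0.5,0.8,0.8,0.8],"offset":[[0,0,0],[0,0,0],[0,0,0],[0,0,0],[0,0,0]],"rot":[[0,0,0],[0,0,0],[0,0,0],[0,0,0],[0,0,0]]}' 40
python3 -m handwheel '{"gripper":[0.9,0.9,0.9,0.9,0.9],"offset":[[0,0,0],[0,0,0],[0,0,0],[0,0,0],[0,0,0]],"rot":[[0,0,0],[0,0,0],[0,0,0],[0,0,0],[0,0,0]]}' 40
```

```text
time_s: 2.37
ee_pos: [461.9, 229.0, 51.3]
ee_rot: [28.2, 89.6, -151.7]
force: [0.4, -0.2, 0.4]
gripper_width: 91.2
time_s: 2.78
ee_pos: [466.1, 231.9, 56.5]
ee_rot: [-157.4, 89.8, 22.8]
force: [0.8, 1.4, -0.7]
gripper_width: 67.2
time_s: 3.2
ee_pos: [465.1, 231.7, 55.0]
ee_rot: [142.5, 90.0, -37.3]
force: [0.1, 1.5, -0.3]
gripper_width: 34.1
```

```bash
python3 -m handwheel '{"gripper":[0.9,0.9,0.9,0.9,0.9],"offset":[[0,0,0],[0,0,0],[0,0,0],[0,0,0],[0,0,0]],"rot":[[0,0,0],[0,0,0],[0,0,0],[0,0,0],[0,0,0]]}' 60
python3 - <<'E'
from h import *
print(goal((464,235,213),(0,1)).round(3))
s=state();im=grab_frame('wrist');cv2.imwrite('pics/w2.png',im[:,:,::-1])
for i in range(4):
  goal((464,235,213),(0,1))
  im=grab_frame('scene')
cv2.imwrite('pics/sc2.png',cv2.resize(im[100:300,180:360,::-1],None,fx=3,fy=3))
E
```

```text
time_s: 3.62
ee_pos: [465.2, 231.7, 55.0]
ee_rot: [-177.4, 90.0, 2.8]
force: [0.3, 1.7, 0.2]
gripper_width: 20.7
t 3.62 pos [465.2 231.7  55. ] w 20.7 F [0.3 1.7 0.2]
offset [-158.    -3.3    1.2] rot [ 0.22 -0.01  0.  ]
[[ 0.     0.004 -1.   ]
 [ 0.    -1.    -0.004]
 [-1.    -0.    -0.   ]]
t 3.67 pos [465.2 231.7  55. ] w 20.9 F [0.1 0.4 1.6]
offset [-158.    -3.3    1.2] rot [ 0.22 -0.02  0.  ]
t 3.72 pos [465.2 231.7  55. ] w 20.7 F [ 0.5 -0.1  1.2]
offset [-158.    -3.3    1.2] rot [ 0.21 -0.01  0.  ]
t 3.77 pos [465.2 231.7  55. ] w 20.8 F [ 0.4 -0.5  0.9]
offset [-158.    -3.3    1.2] rot [ 0.22 -0.02  0.  ]
t 3.82 pos [465.2 231.8  55. ] w 20.6 F [-0.3  0.1  1.6]
offset [-158.    -3.3    1.2] rot [ 0.22 -0.02  0.  ]
```

View pics/w2.png

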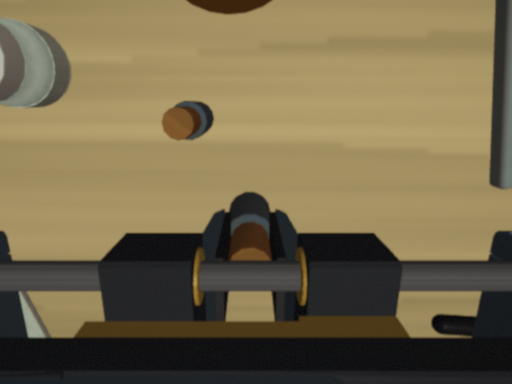

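View pics/sc2.png

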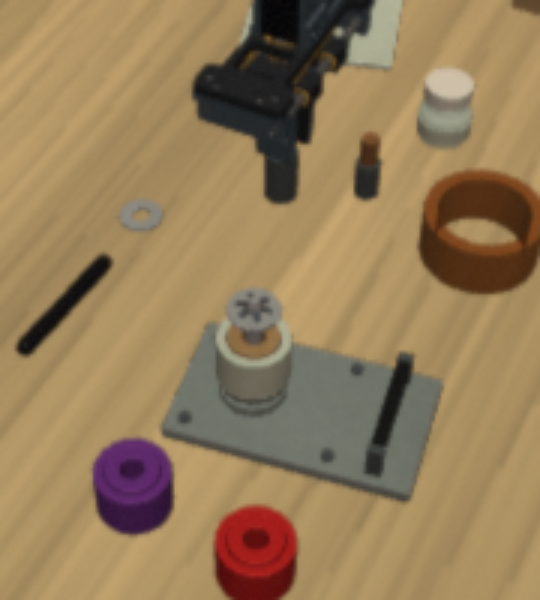

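The tube is gripped centrally: in the wrist view it sits at columns 232–270 between the pads. Now I'll lift it and carry it to a waypoint in front of the stand, where I'll measure again.

```bash
python3 -m handwheel '{"gripper":[0.9,0.9,0.9,0.9,0.9],"offset":[[-20,0,0],[-60,0,0],[-100,0,0],[-135,0,0],[-135,0,0]],"rot":[[0,0,0],[0,0,0],[0,0,0],[0,0,0],[0,0,0]]}' 60
python3 -m handwheel '{"gripper":[0.9,0.9,0.9,0.9,0.9],"offset":[[0,40,0],[0,80,0],[0,120,0],[0,160,0],[0,200,0]],"rot":[[0,0,0],[0,0,0],[0,0,0],[0,0,0],[0,0,0]]}' 60
python3 -m handwheel '{"gripper":[0.9,0.9,0.9,0.9,0.9],"offset":[[0,14,0],[0,14,0],[0,14,0],[0,14,0],[0,14,0]],"rot":[[0,0,0],[0,0,0],[0,0,0],[0,0,0],[0,0,0]]}' 60
python3 - <<'E'
from h import *
s=state();im=grab_frame('wrist');cv2.imwrite('pics/w3.png',im[:,:,::-1])
np.save('pics/s3.npy',s,allow_pickle=True)
print(goal((546,18,190),(0,1),s).round(3))
c=cam('wrist',s);print(proj(c,(546,18,115)))
goal((546,18,190),(0,1))
E
```

```text
time_s: 4.28
ee_pos: [468.8, 233.4, 196.9]
ee_rot: [-156.0, 89.2, 24.2]
force: [0.8, 0.7, -1.6]
gripper_width: 20.5
time_s: 4.7
ee_pos: [464.8, 30.0, 189.1]
ee_rot: [12.3, 89.9, -167.4]
force: [1.2, -0.3, -1.1]
gripper_width: 20.9
time_s: 5.12
ee_pos: [465.8, 18.8, 189.6]
ee_rot: [-25.5, 90.0, 154.8]
force: [-0.6, 0.4, -1.6]
gripper_width: 21.0
t 5.12 pos [465.8  18.8 189.6] w 21.0 F [-0.6  0.4 -1.6]
offset [ -0.5   1.2 -80.2] rot [0.31 0.04 0.02]
[[-0.001  0.005 -1.   ]
 [ 0.    -1.    -0.005]
 [-1.    -0.     0.001]]
[250.06791296  92.69457113]
t 5.17 pos [465.8  18.8 189.7] w 21.0 F [-0.  -0.2 -2.3]
offset [ -0.4   1.3 -80.2] rot [0.32 0.03 0.01]
```

View pics/w3.png

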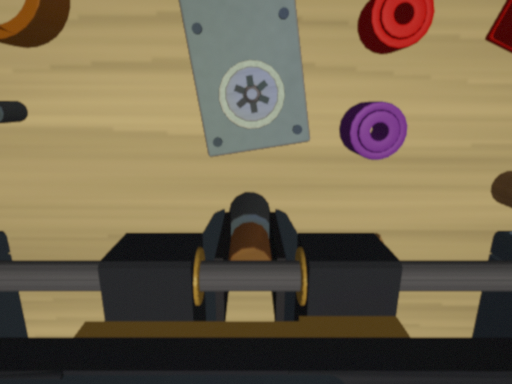

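Run:
```python
from h import *
s=np.load('pics/s3.npy',allow_pickle=True).item();c=cam('wrist',s)
b=cv2.imread('pics/w3.png')
v=np.zeros((600,800,3),np.uint8)
v[:,:400]=cv2.resize(b[60:130,217:287],(400,600)[::1],interpolation=cv2.INTER_CUBIC) if 0 else cv2.copyMakeBorder(cv2.resize(b[60:130,217:287],(400,400),interpolation=cv2.INTER_CUBIC),0,200,0,0,cv2.BORDER_CONSTANT)
v[:400,400:]=cv2.resize(b[185:270,205:290],(400,400),interpolation=cv2.INTER_CUBIC)
cv2.imwrite('pics/c3.png',v)
# reel outer ring: dark nut / pale roll
for uv in((251.7,93.5),):
  print(onz(c,uv,115),onz(c,uv,105))
print('axis if x off 0, tube sides:',[proj(c,s['ee_pos']+np.array([0,dy,z])) for dy in(-15,15) for z in(-5,-55)], 'front',[proj(c,s['ee_pos']+np.array([15,0,z])) for z in(-5,-55)])
```

```text
[545.45548974  16.82898278 115.        ] [545.68751607  16.78337965 105.        ]
axis if x off 0, tube sides: [array([273.87073177, 235.44609832]), array([269.0172273, 208.1518373]), array([221.64190569, 235.11170559]), array([227.4478464 , 207.88421678])] front [array([247.8858072 , 210.49355848]), array([248.34309741, 187.91371953])]
```

View pics/c3.png

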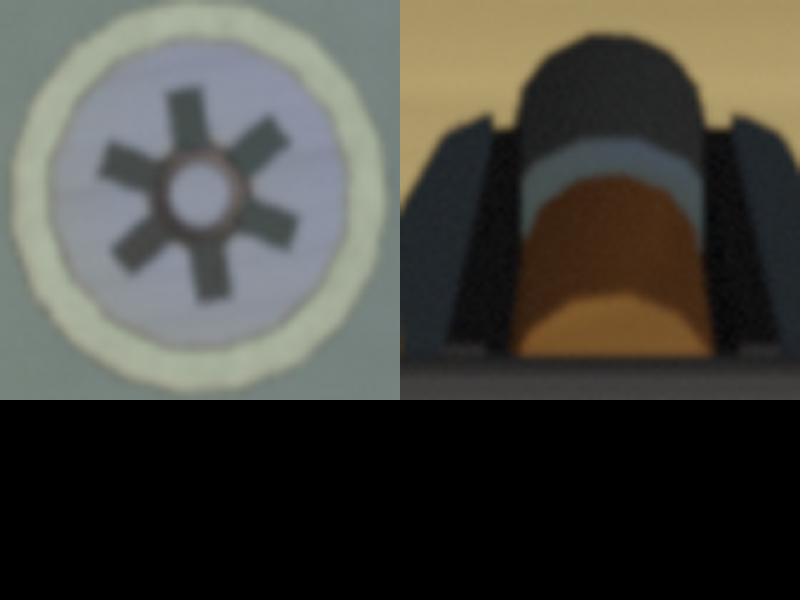

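Run:
```python
from h import *
s=np.load('pics/s3.npy',allow_pickle=True).item();c=cam('wrist',s);p=s['ee_pos']
for nm,r,z,row in(("foot",15,-55,192.4),("step",15,-5,214.1),("gripfoot",11,-5,222.2),("gtop",11,31,247.3)):
    a=proj(c,p+[r,0,z])[1];b=proj(c,p+[r-1,0,z])[1];e=proj(c,p+[r,0,z-1])[1]
    print(nm,a,'obs',row,'x off',(row-a)/(a-b), 'or z off down',(row-a)/(e-a))
print(onz(c,(252,93.8),115))
```

```text
foot 187.91371953477736 obs 192.4 x off -3.29503318626549 or z off down -12.588337082850401
step 210.49355847634496 obs 214.1 x off -2.1398234547567596 or z off down -6.361558270460182
gripfoot 217.2063677964826 obs 222.2 x off -2.9968611826514966 or z off down -8.34375035838324
gtop 243.86254652462236 obs 247.3 x off -1.715632686225974 or z off down -3.796058021192216
[545.25111246  16.61271905 115.        ]
```

```bash
python3 -m handwheel '{"gripper":[0.9,0.9,0.9,0.9,0.9],"offset":[[0,1.5,-35],[0,1.5,-70],[0,1.5,-82],[0,1.5,-82],[0,1.5,-82]],"rot":[[0,0,0],[0,0,0],[0,0,0],[0,0,0],[0,0,0]]}' 60
python3 - <<'E'
from h import *
a=grab_frame('scene')[:,:,::-1];b=grab_frame('top')[:,:,::-1]
cv2.imwrite('pics/sc4.png',a);cv2.imwrite('pics/t4.png',b)
cv2.imwrite('pics/c4.png',cv2.resize(a[140:260,215:315],None,fx=5,fy=5,interpolation=cv2.INTER_CUBIC))
goal((547.5,17.3,190),(0,1))
cs=cam('scene')
for P in((546,17,135),(546,17,115),(546,17,105)): print(proj(cs,P))
E
```

```text
time_s: 5.58
ee_pos: [547.7, 17.5, 189.2]
ee_rot: [0.5, 89.9, -179.2]
force: [0.1, -0.2, -1.3]
gripper_width: 20.6
t 5.68 pos [546.7  17.1 189.6] w 21.1 F [-0.   0.6 -1.9]
offset [-0.4 -0.2 -0.8] rot [ 0.28  0.11 -0.  ]
[264.4508776  193.41428764]
[264.3766584  199.84488009]
[264.34039622 202.9867535 ]
```

View pics/c4.png

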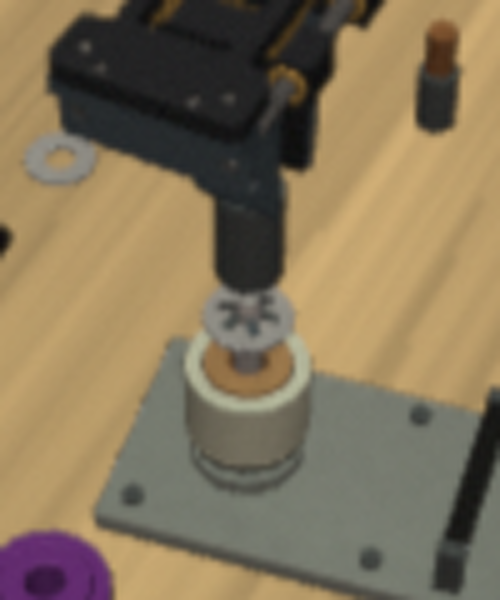

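The tube foot (crop column 249, bottom row 290) lines up with the nut (column 249.5), matching the projection within half a pixel. Now I'll lower the foot over the spindle tip.

```bash
python3 -m handwheel '{"gripper":[0.9,0.9,0.9,0.9,0.9],"offset":[[6,0,0],[12,0,0],[16,0,0],[20,0,0],[22,0,0]],"rot":[[0,0,0],[0,0,0],[0,0,0],[0,0,0],[0,0,0]]}' 60
python3 -m handwheel '{"gripper":[0.9,0.9,0.9],"offset":[[2,0,0],[4,0,0],[4,0,0]],"rot":[[0,0,0],[0,0,0],[0,0,0]]}' 60
python3 - <<'E'
from h import *
a=grab_frame('scene')[:,:,::-1]
cv2.imwrite('pics/c5.png',cv2.resize(a[140:260,215:315],None,fx=5,fy=5,interpolation=cv2.INTER_CUBIC))
goal((547.5,17.3,160),(0,1))
E
```

```text
time_s: 6.1
ee_pos: [547.3, 16.4, 167.1]
ee_rot: [4.6, 89.9, -175.2]
force: [-0.1, -0.8, -1.8]
gripper_width: 20.8
time_s: 6.35
ee_pos: [547.8, 16.4, 163.6]
ee_rot: [10.3, 90.0, -169.5]
force: [0.5, 0.2, -1.6]
gripper_width: 20.9
t 6.4 pos [547.9  16.5 163.8] w 21.2 F [ 0.1 -0.  -0.6]
offset [ 3.8 -0.8  0.4] rot [ 0.21  0.01 -0.  ]
```

View pics/c5.png

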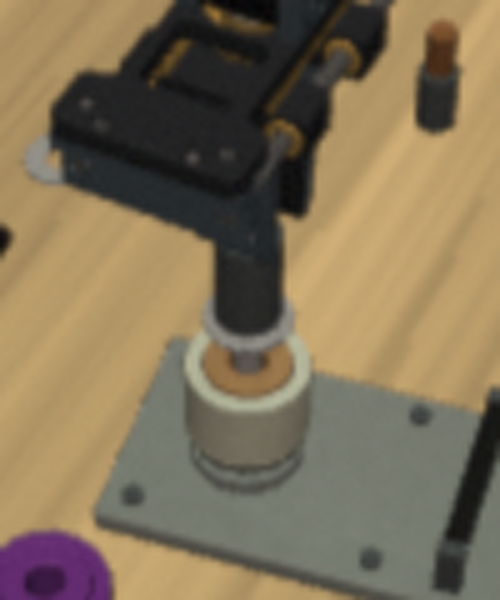

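The tube is over the spindle and concentric, with no side force. Now I'll press in small steps and watch the force.

```bash
python3 -m handwheel '{"gripper":[0.9,0.9,0.9,0.9],"offset":[[1.5,0,0],[3,0,0],[4,0,0],[4,0,0]],"rot":[[0,0,0],[0,0,0],[0,0,0],[0,0,0]]}' 60
python3 -m handwheel '{"gripper":[0.9,0.9,0.9],"offset":[[1,0,0],[2,0,0],[2,0,0]],"rot":[[0,0,0],[0,0,0],[0,0,0]]}'
python3 -m handwheel '{"gripper":[0.9,0.9,0.9],"offset":[[1,0,0],[2,0,0],[2,0,0]],"rot":[[0,0,0],[0,0,0],[0,0,0]]}'
```

```text
time_s: 6.73
ee_pos: [548.4, 16.5, 161.1]
ee_rot: [175.0, 89.9, -4.8]
force: [-1.6, -0.3, 5.1]
gripper_width: 20.7
time_s: 6.98
ee_pos: [548.4, 16.5, 159.3]
ee_rot: [176.0, 89.9, -3.7]
force: [-0.7, -0.2, 5.3]
gripper_width: 21.1
time_s: 7.23
ee_pos: [548.4, 16.5, 157.3]
ee_rot: [176.7, 89.9, -3.1]
force: [-1.4, -0.1, 5.4]
gripper_width: 20.9
```

```bash
for i in 1 2 3; do :; done
python3 -m handwheel '{"gripper":[0.9,0.9,0.9],"offset":[[1,0,0],[2,0,0],[2,0,0]],"rot":[[0,0,0],[0,0,0],[0,0,0]]}'
python3 -m handwheel '{"gripper":[0.9,0.9,0.9],"offset":[[1,0,0],[2,0,0],[2,0,0]],"rot":[[0,0,0],[0,0,0],[0,0,0]]}'
python3 - <<'E'
from h import *
a=grab_frame('scene')[:,:,::-1]
cv2.imwrite('pics/c6.png',cv2.resize(a[140:260,215:315],None,fx=5,fy=5,interpolation=cv2.INTER_CUBIC))
goal((547.5,17.3,160),(0,1))
cs=cam('scene')
for z in(95,90,85,80,75,70): print(z,(proj(cs,(546,17,z))-[215,140])*5)
E
```

```text
time_s: 7.48
ee_pos: [548.4, 16.5, 155.3]
ee_rot: [175.5, 89.9, -4.2]
force: [-1.8, 0.4, 6.1]
gripper_width: 21.1
time_s: 7.73
ee_pos: [548.4, 16.5, 153.3]
ee_rot: [176.6, 89.9, -3.2]
force: [-2.5, -0.0, 5.7]
gripper_width: 21.0
t 7.78 pos [548.4  16.5 153.3] w 20.9 F [-1.6  0.9  5.6]
offset [-6.7 -0.8  0.9] rot [ 0.22 -0.11 -0.01]
95 [246.52340956 330.40578721]
90 [246.43513172 338.05446645]
85 [246.34751576 345.64579831]
80 [246.26055427 353.18042534]
75 [246.17423993 360.65898053]
70 [246.08856555 368.08208748]
```

View pics/c6.png

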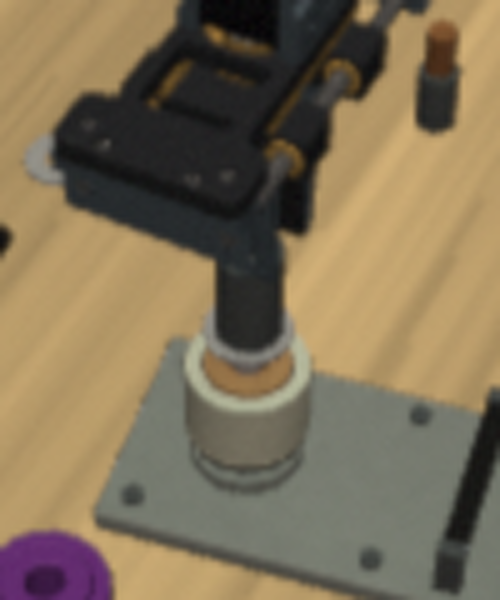

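```bash
python3 -m handwheel '{"gripper":[0.9,0.9,0.9,0.9],"offset":[[1,0,0.4],[2,0,0.8],[3,0,0.8],[3,0,0.8]],"rot":[[0,0,0],[0,0,0],[0,0,0],[0,0,0]]}'
python3 -m handwheel '{"gripper":[0.9,0.9,0.9,0.9],"offset":[[1,0,0],[2,0,0],[3,0,0],[3,0,0]],"rot":[[0,0,0],[0,0,0],[0,0,0],[0,0,0]]}'
python3 - <<'E'
from h import *
a=grab_frame('scene')[:,:,::-1]
cv2.imwrite('pics/c7.png',cv2.resize(a[140:260,215:315],None,fx=5,fy=5,interpolation=cv2.INTER_CUBIC))
goal((547.5,17.3,160),(0,1))
E
```

```text
time_s: 8.12
ee_pos: [548.2, 16.5, 150.5]
ee_rot: [177.9, 89.8, -1.9]
force: [-0.2, 0.0, 5.9]
gripper_width: 21.1
time_s: 8.45
ee_pos: [548.2, 16.5, 147.5]
ee_rot: [178.1, 89.8, -1.7]
force: [-1.5, -0.5, 5.0]
gripper_width: 20.8
t 8.5 pos [548.2  16.5 147.5] w 20.8 F [-0.2 -0.3  5.8]
offset [-12.5  -0.8   0.7] rot [ 0.22 -0.19 -0.01]
```

View pics/c7.png

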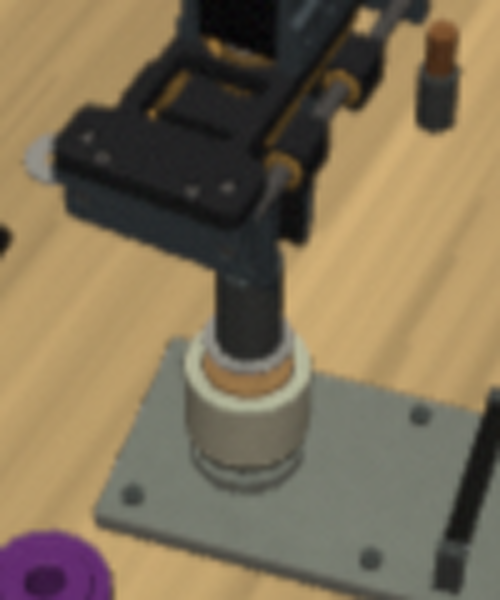

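```bash
python3 -m handwheel '{"gripper":[0.9,0.9,0.9,0.9],"offset":[[1,0,0.3],[2,0,0.3],[3,0,0.3],[3,0,0.3]],"rot":[[0,0,0],[0,0,0],[0,0,0],[0,0,0]]}'
python3 -m handwheel '{"gripper":[0.9,0.9,0.9,0.9],"offset":[[1,0,0],[2,0,0],[3,0,0],[3,0,0]],"rot":[[0,0,0],[0,0,0],[0,0,0],[0,0,0]]}'
python3 - <<'E'
from h import *
a=grab_frame('scene')[:,:,::-1]
cv2.imwrite('pics/c8.png',cv2.resize(a[170:250,230:300],None,fx=7,fy=7,interpolation=cv2.INTER_CUBIC))
goal((547.5,17.3,160),(0,1))
E
```

```text
time_s: 8.83
ee_pos: [548.2, 16.5, 144.6]
ee_rot: [177.8, 89.8, -1.9]
force: [-0.1, 0.0, 5.6]
gripper_width: 20.8
time_s: 9.17
ee_pos: [548.1, 16.5, 141.6]
ee_rot: [177.8, 89.8, -1.9]
force: [0.2, -0.2, 6.4]
gripper_width: 21.1
t 9.22 pos [548.1  16.5 141.6] w 21.1 F [-0.8 -0.2  6.1]
offset [-18.4  -0.8   0.6] rot [ 0.22 -0.22 -0.01]
```

View pics/c8.png

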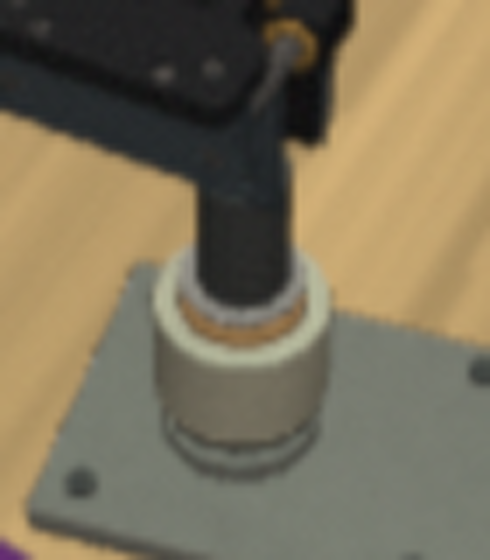

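```bash
python3 -m handwheel '{"gripper":[0.9,0.9,0.9],"offset":[[1,0,0],[2,0,0],[2,0,0]],"rot":[[0,0,0],[0,0,0],[0,0,0]]}'
python3 -m handwheel '{"gripper":[0.9,0.9,0.9],"offset":[[0.5,0,0],[1,0,0],[1,0,0]],"rot":[[0,0,0],[0,0,0],[0,0,0]]}'
python3 -m handwheel '{"gripper":[0.9,0.9,0.9],"offset":[[0.5,0,0],[1,0,0],[1,0,0]],"rot":[[0,0,0],[0,0,0],[0,0,0]]}'
python3 - <<'E'
from h import *
a=grab_frame('scene')[:,:,::-1]
cv2.imwrite('pics/c9.png',cv2.resize(a[170:250,230:300],None,fx=7,fy=7,interpolation=cv2.INTER_CUBIC))
goal((547.5,17.3,160),(0,1))
E
```

```text
time_s: 9.47
ee_pos: [548.1, 16.5, 139.5]
ee_rot: [177.2, 89.8, -2.5]
force: [0.2, -0.2, 6.8]
gripper_width: 20.9
time_s: 9.72
ee_pos: [548.2, 16.5, 138.7]
ee_rot: [178.0, 89.8, -1.8]
force: [-0.1, -0.4, 6.3]
gripper_width: 20.9
time_s: 9.97
ee_pos: [548.2, 16.5, 137.7]
ee_rot: [177.7, 89.8, -2.1]
force: [-0.3, -0.4, 6.4]
gripper_width: 21.0
t 10.02 pos [548.2  16.5 137.7] w 20.4 F [-0.4  0.5  6.3]
offset [-22.4  -0.8   0.6] rot [ 0.22 -0.22 -0.01]
```

View pics/c9.png

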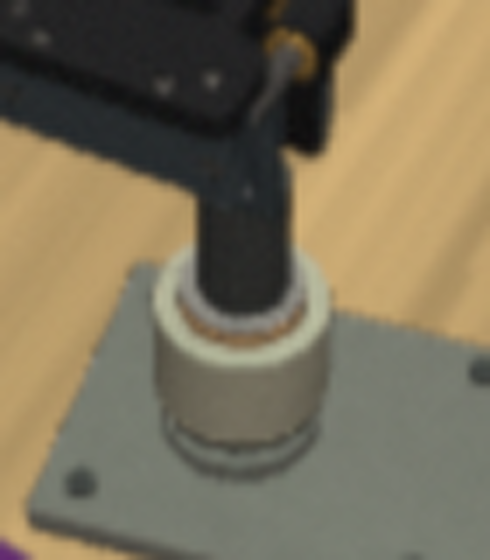

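```bash
for k in 1; do
python3 -m handwheel '{"gripper":[0.9,0.9,0.9],"offset":[[0.5,0,0],[1,0,0],[1,0,0]],"rot":[[0,0,0],[0,0,0],[0,0,0]]}' | grep -E "pos|force"
done
python3 -m handwheel '{"gripper":[0.9,0.9,0.9],"offset":[[0.5,0,0],[1,0,0],[1,0,0]],"rot":[[0,0,0],[0,0,0],[0,0,0]]}' | grep -E "pos|force"
python3 -m handwheel '{"gripper":[0.9,0.9,0.9],"offset":[[0.5,0,0],[0.5,0,0],[0.5,0,0]],"rot":[[0,0,0],[0,0,0],[0,0,0]]}' | grep -E "pos|force"
```

```text
ee_pos: [548.2, 16.5, 136.7]
force: [-0.6, 0.2, 7.2]
ee_pos: [548.2, 16.5, 135.8]
force: [-0.8, 0.8, 7.0]
ee_pos: [548.2, 16.5, 135.4]
force: [-0.5, -0.1, 8.2]
```

```bash
python3 -m handwheel '{"gripper":[0.9,0.9,0.9],"offset":[[0.5,0,0],[0.5,0,0],[0.5,0,0]],"rot":[[0,0,0],[0,0,0],[0,0,0]]}' | grep -E "pos|force"
```

```text
ee_pos: [548.2, 16.5, 134.9]
force: [-0.7, -0.9, 7.4]
```

```bash
python3 -m handwheel '{"gripper":[0.9,0.9,0.9],"offset":[[0.5,0,0],[0.5,0,0],[0.5,0,0]],"rot":[[0,0,0],[0,0,0],[0,0,0]]}' | grep -E "pos|force"
python3 - <<'E'
from h import *
a=grab_frame('scene')[:,:,::-1]
cv2.imwrite('pics/c10.png',cv2.resize(a[170:250,230:300],None,fx=7,fy=7,interpolation=cv2.INTER_CUBIC))
E
```

```text
ee_pos: [548.2, 16.5, 134.5]
force: [-1.0, -0.5, 9.6]
```

View pics/c10.png

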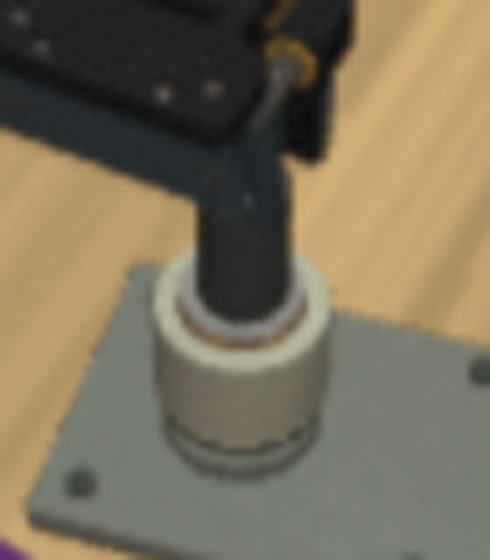

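The nut is now pushing the reel down: the gap above the pad has nearly closed, and the force has gone from about 5.8 N (drag alone) to 9.6 N. I'll take finer steps from here.

```bash
python3 -m handwheel '{"gripper":[0.9,0.9,0.9],"offset":[[0.25,0,0],[0.25,0,0],[0.25,0,0]],"rot":[[0,0,0],[0,0,0],[0,0,0]]}' | grep -E "pos|force"; python3 -c "
from h import *
print(state()['force']);grab_frame('top');print(state()['force'])"
```

```text
ee_pos: [548.2, 16.5, 134.2]
force: [-0.7, -0.1, 9.0]
[-0.72439689 -0.08291855  9.04298542]
[-0.66857321  0.57378922  9.71162562]
```

```bash
python3 -m handwheel '{"gripper":[0.9,0.9,0.9],"offset":[[0.25,0,0],[0.25,0,0],[0.25,0,0]],"rot":[[0,0,0],[0,0,0],[0,0,0]]}' | grep -E "pos|force"; python3 -c "
from h import *
grab_frame('top');print(state()['force'])"
```

```text
ee_pos: [548.2, 16.5, 134.0]
force: [-0.7, -0.1, 8.3]
[-0.08501786  1.29815821  8.1921419 ]
```

```bash
python3 -m handwheel '{"gripper":[0.9,0.9,0.9],"offset":[[0.25,0,0],[0.25,0,0],[0.25,0,0]],"rot":[[0,0,0],[0,0,0],[0,0,0]]}' | grep -E "pos|force"; python3 -c "
from h import *
grab_frame('top');print(state()['force'])"
```

```text
ee_pos: [548.2, 16.5, 133.8]
force: [-0.7, 0.2, 8.6]
[-0.7056818   0.10772084  8.92141495]
```

```bash
python3 -m handwheel '{"gripper":[0.9,0.9,0.9],"offset":[[0.25,0,0],[0.25,0,0],[0.25,0,0]],"rot":[[0,0,0],[0,0,0],[0,0,0]]}' | grep -E "pos|force"; python3 -c "
from h import *
grab_frame('top');print(state()['force'])"
```

```text
ee_pos: [548.2, 16.5, 133.5]
force: [-1.1, -0.5, 9.1]
[-1.06251531 -0.0655916   8.8735414 ]
```

```bash
python3 -m handwheel '{"gripper":[0.9,0.9,0.9],"offset":[[0.25,0,0],[0.25,0,0],[0.25,0,0]],"rot":[[0,0,0],[0,0,0],[0,0,0]]}' | grep -E "pos|force"; python3 -c "
from h import *
grab_frame('top');print(state()['force'])"
```

```text
ee_pos: [548.2, 16.5, 133.3]
force: [-1.0, 0.1, 8.2]
[-0.84598037  0.6986658   8.78155624]
```

```bash
python3 -m handwheel '{"gripper":[0.9,0.9,0.9],"offset":[[0.25,0,0],[0.25,0,0],[0.25,0,0]],"rot":[[0,0,0],[0,0,0],[0,0,0]]}' | grep -E "pos|force"; python3 -c "
from h import *
grab_frame('top');print(state()['force'])"
```

```text
ee_pos: [548.2, 16.5, 133.0]
force: [-0.6, 0.3, 8.8]
[0.06969231 0.01967547 9.28625761]
```

```bash
python3 -m handwheel '{"gripper":[0.9,0.9,0.9],"offset":[[0.3,0,0],[0.3,0,0],[0.3,0,0]],"rot":[[0,0,0],[0,0,0],[0,0,0]]}' | grep -E "pos|force"; python3 -c "
from h import *
grab_frame('top');print(state()['force'])"
```

```text
ee_pos: [548.2, 16.5, 132.8]
force: [-1.1, 0.7, 9.4]
[-1.096438    0.03178698  9.51825452]
```

```bash
python3 -m handwheel '{"gripper":[0.9,0.9,0.9],"offset":[[0.3,0,0],[0.3,0,0],[0.3,0,0]],"rot":[[0,0,0],[0,0,0],[0,0,0]]}' | grep -E "pos|force"; python3 -c "
from h import *
grab_frame('top');print(state()['force'])"
```

```text
ee_pos: [548.2, 16.5, 132.4]
force: [-1.7, -0.7, 8.3]
[-1.08530377 -0.0302051   8.23943429]
```

```bash
python3 -m handwheel '{"gripper":[0.9,0.9,0.9],"offset":[[0.3,0,0],[0.3,0,0],[0.3,0,0]],"rot":[[0,0,0],[0,0,0],[0,0,0]]}' | grep -E "pos|force"; python3 -c "
from h import *
print(state()['force']);a=grab_frame('scene')[:,:,::-1]
cv2.imwrite('pics/c11.png',cv2.resize(a[170:250,230:300],None,fx=7,fy=7,interpolation=cv2.INTER_CUBIC))
print(state()['force'])"
```

```text
ee_pos: [548.2, 16.5, 132.2]
force: [-1.3, -0.5, 9.2]
[-1.28348187 -0.52226348  9.20052755]
[-1.05505429  0.28558757  8.99031856]
```

View pics/c11.png

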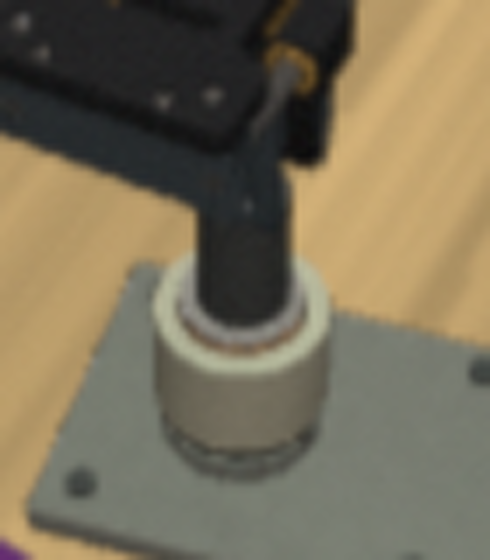

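The reel is still sinking (its lower rim is at crop row 450), so it's still on the weak lift ring. Continuing.

```bash
python3 -m handwheel '{"gripper":[0.9,0.9,0.9],"offset":[[0.3,0,0],[0.3,0,0],[0.3,0,0]],"rot":[[0,0,0],[0,0,0],[0,0,0]]}' | grep -E "pos|force"
```

```text
ee_pos: [548.3, 16.5, 132.0]
force: [-1.1, -0.3, 9.5]
```

```bash
python3 -m handwheel '{"gripper":[0.9,0.9,0.9],"offset":[[0.3,0,0],[0.3,0,0],[0.3,0,0]],"rot":[[0,0,0],[0,0,0],[0,0,0]]}' | grep -E "pos|force"
```

```text
ee_pos: [548.3, 16.5, 131.9]
force: [-1.7, -0.3, 10.1]
```

```bash
python3 -m handwheel '{"gripper":[0.9,0.9,0.9],"offset":[[0.3,0,0],[0.3,0,0],[0.3,0,0]],"rot":[[0,0,0],[0,0,0],[0,0,0]]}' | grep -E "pos|force"
```

```text
ee_pos: [548.3, 16.5, 131.8]
force: [-1.6, 0.0, 11.9]
```

```bash
python3 -m handwheel '{"gripper":[0.9,0.9,0.9],"offset":[[0.25,0,0],[0.25,0,0],[0.25,0,0]],"rot":[[0,0,0],[0,0,0],[0,0,0]]}' | grep -E "pos|force";python3 -c "
from h import *
grab_frame('top');print(state()['force'])"
```

```text
ee_pos: [548.3, 16.5, 131.7]
force: [-1.2, 0.3, 12.0]
[-1.31167086 -0.04402914 13.36039334]
```

```bash
python3 -m handwheel '{"gripper":[0.9,0.9,0.9],"offset":[[0.25,0,0],[0.25,0,0],[0.25,0,0]],"rot":[[0,0,0],[0,0,0],[0,0,0]]}' | grep -E "pos|force";python3 -c "
from h import *
grab_frame('top');print(state()['force'])"
```

```text
ee_pos: [548.4, 16.5, 131.6]
force: [-1.8, 0.3, 13.5]
[-3.22841476  0.23177254 13.69191955]
```

```bash
python3 -m handwheel '{"gripper":[0.9,0.9,0.9],"offset":[[0.25,0,0],[0.25,0,0],[0.25,0,0]],"rot":[[0,0,0],[0,0,0],[0,0,0]]}' | grep -E "pos|force";python3 -c "
from h import *
grab_frame('top');print(state()['force']);grab_frame('top');print(state()['force'])"
```

```text
ee_pos: [548.4, 16.5, 131.6]
force: [-2.7, 0.4, 15.1]
[-2.69630217  0.21776553 14.3987861 ]
[-2.42586862  0.21233754 14.16284082]
```

```bash
python3 -m handwheel '{"gripper":[0.9,0.9,0.9],"offset":[[0.2,0,0],[0.2,0,0],[0.2,0,0]],"rot":[[0,0,0],[0,0,0],[0,0,0]]}' | grep -E "pos|force";python3 -c "
from h import *
grab_frame('top');print(state()['force']);grab_frame('top');print(state()['force'])"
```

```text
ee_pos: [548.4, 16.5, 131.5]
force: [-2.7, 0.5, 14.8]
[-3.06752606  0.45639591 14.71172023]
[-3.09308637  0.49405083 15.18782985]
```

```bash
python3 -m handwheel '{"gripper":[0.9,0.9,0.9],"offset":[[0.25,0,0],[0.25,0,0],[0.25,0,0]],"rot":[[0,0,0],[0,0,0],[0,0,0]]}' | grep -E "pos|force";python3 -c "
from h import *
grab_frame('top');print(state()['force']);grab_frame('top');print(state()['force'])"
```

```text
ee_pos: [548.4, 16.5, 131.4]
force: [-3.3, -0.1, 16.0]
[-3.46791442  0.09243614 15.76238703]
[-2.20026928 -0.1823855  16.23623238]
```

```bash
python3 -m handwheel '{"gripper":[0.9,0.9,0.9],"offset":[[0.2,0,0],[0.2,0,0],[0.2,0,0]],"rot":[[0,0,0],[0,0,0],[0,0,0]]}' | grep -E "pos|force";python3 -c "
from h import *
grab_frame('top');print(state()['force']);grab_frame('top');print(state()['force'])"
```

```text
ee_pos: [548.4, 16.5, 131.4]
force: [-3.5, 1.3, 17.1]
[-3.05600327 -0.35907847 17.33363946]
[-3.31406661  0.01935488 16.40211155]
```

About 17 N on the tube, so roughly 11 N on the core. The rise was steep, so I stop here and lift the tube straight off.

```bash
python3 -m handwheel '{"gripper":[0.9,0.9,0.9,0.9,0.9],"offset":[[-0.7,0,0.3],[-1.5,0,0.5],[-3,0,0.7],[-6,0,0.7],[-6,0,0.7]],"rot":[[0,0,0],[0,0,0],[0,0,0],[0,0,0],[0,0,0]]}'
python3 - <<'E'
from h import *
a=grab_frame('scene')[:,:,::-1]
cv2.imwrite('pics/c12.png',cv2.resize(a[170:250,230:300],None,fx=7,fy=7,interpolation=cv2.INTER_CUBIC))
E
```

```text
time_s: 17.18
ee_pos: [546.1, 16.5, 133.8]
ee_rot: [47.8, 90.0, -132.0]
force: [0.0, 0.7, -1.7]
gripper_width: 20.8
```

View pics/c12.png

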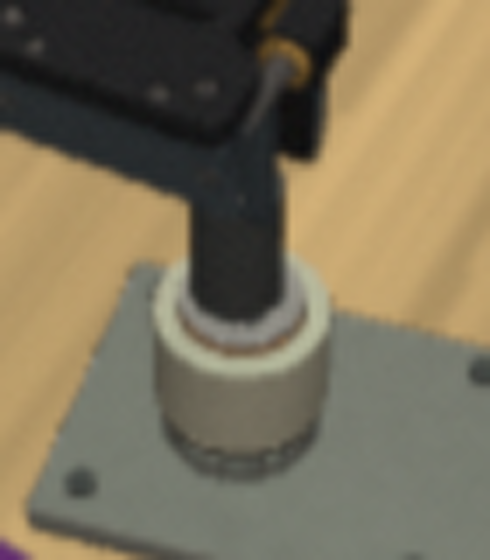

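```bash
python3 -m handwheel '{"gripper":[0.9,0.9,0.9,0.9,0.9],"offset":[[-10,0,-0.7],[-25,0,-0.7],[-45,0,-0.7],[-65,0,-0.7],[-65,0,-0.7]],"rot":[[0,0,0],[0,0,0],[0,0,0],[0,0,0],[0,0,0]]}'
python3 - <<'E'
from h import *
a=grab_frame('scene')[:,:,::-1]
cv2.imwrite('pics/c13.png',cv2.resize(a[140:260,215:315],None,fx=5,fy=5,interpolation=cv2.INTER_CUBIC))
goal((465,235,190),(0,1))
E
```

```text
time_s: 17.65
ee_pos: [549.4, 16.5, 203.0]
ee_rot: [179.7, 89.5, -0.1]
force: [0.5, -0.5, -1.0]
gripper_width: 20.8
t 17.7 pos [548.2  16.5 200.8] w 20.9 F [-0.4 -1.3 -3.2]
offset [  10.4 -218.8   82.5] rot [ 0.22 -0.28 -0.  ]
```

View pics/c13.png

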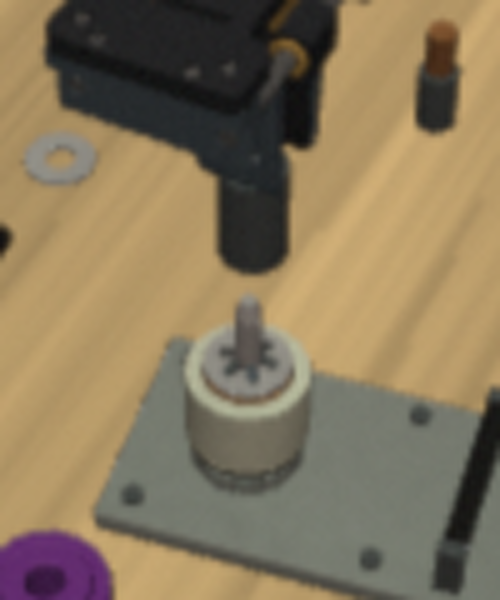

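The spindle now stands clear above the nut. The nut sits on the core, and the reel is low on the pad. Returning the tube to its original spot.

```bash
python3 -m handwheel '{"gripper":[0.9,0.9,0.9,0.9,0.9],"offset":[[0,-38,10],[0,-76,25],[0,-110,40],[0,-140,52],[0,-140,52]],"rot":[[0,0,0],[0,0,0],[0,0,0],[0,0,0],[0,0,0]]}' |grep pos
python3 -m handwheel '{"gripper":[0.9,0.9,0.9,0.9,0.9],"offset":[[20,-30,10],[40,-55,20],[60,-79,30],[80,-79,30],[100,-79,30]],"rot":[[0,0,0],[0,0,0],[0,0,0],[0,0,0],[0,0,0]]}'|grep pos
python3 -m handwheel '{"gripper":[0.9,0.9],"offset":[[0,0,0],[0,0,0]],"rot":[[0,0,0],[0,0,0]]}'
python3 - <<'E'
from h import *
goal((465,235,60),(0,1))
E
```

```text
ee_pos: [491.1, 160.5, 197.2]
ee_pos: [462.6, 235.7, 96.6]
time_s: 18.7
ee_pos: [462.9, 234.4, 97.2]
ee_rot: [27.9, 89.8, -151.8]
force: [0.2, 0.1, -0.8]
gripper_width: 21.0
t 18.7 pos [462.9 234.4  97.2] w 21.0 F [ 0.2  0.1 -0.8]
offset [37.2 -0.7 -2.2] rot [ 0.22  0.22 -0.12]
```

```bash
python3 -m handwheel '{"gripper":[0.9,0.9,0.9,0.9,0.9],"offset":[[15,0,0],[28,0,0],[36,0,0],[38,0,0],[38,0,0]],"rot":[[0,0,0],[0,0,0],[0,0,0],[0,0,0],[0,0,0]]}'
python3 -m handwheel '{"gripper":[0.9,0.9,0.9,0.9],"offset":[[1,0,0],[2,0,0],[2,0,0],[2,0,0]],"rot":[[0,0,0],[0,0,0],[0,0,0],[0,0,0]]}'
python3 - <<'E'
from h import *
a=grab_frame('scene')[:,:,::-1]
cv2.imwrite('pics/c14.png',cv2.resize(a[100:220,215:345],None,fx=5,fy=5,interpolation=cv2.INTER_CUBIC))
E
```

```text
time_s: 19.12
ee_pos: [464.3, 234.9, 60.9]
ee_rot: [140.4, 90.0, -39.4]
force: [0.1, 1.3, -1.3]
gripper_width: 21.0
time_s: 19.45
ee_pos: [464.3, 235.3, 59.2]
ee_rot: [-160.2, 90.0, 20.0]
force: [-0.1, -0.2, -1.3]
gripper_width: 21.1
```

View pics/c14.png

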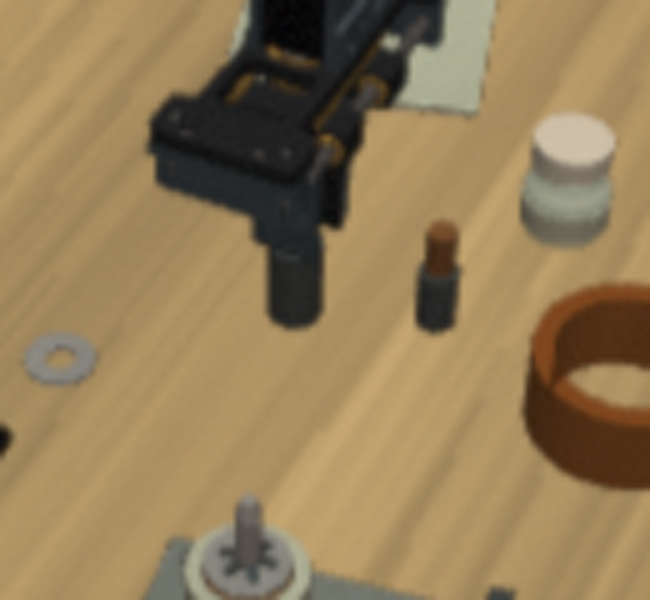

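```bash
python3 -m handwheel '{"gripper":[0.9,0.9,0.9,0.9],"offset":[[1,0,0],[2,0,0],[2.5,0,0],[2.5,0,0]],"rot":[[0,0,0],[0,0,0],[0,0,0],[0,0,0]]}'
python3 -m handwheel '{"gripper":[0.9,0.9,0.9],"offset":[[1,0,0],[1,0,0],[1,0,0]],"rot":[[0,0,0],[0,0,0],[0,0,0]]}'
```

```text
time_s: 19.83
ee_pos: [463.9, 235.1, 56.0]
ee_rot: [32.7, 90.0, -147.1]
force: [0.2, -0.6, -1.7]
gripper_width: 21.0
time_s: 20.08
ee_pos: [464.0, 235.1, 55.1]
ee_rot: [66.2, 90.0, -113.6]
force: [-0.0, 0.0, -2.0]
gripper_width: 21.0
```

```bash
python3 -m handwheel '{"gripper":[0.9,0.9,0.9],"offset":[[1,0,0],[1,0,0],[1,0,0]],"rot":[[0,0,0],[0,0,0],[0,0,0]]}'
```

```text
time_s: 20.33
ee_pos: [464.2, 235.3, 55.0]
ee_rot: [-157.7, 90.0, 22.5]
force: [-2.0, -1.0, 6.0]
gripper_width: 21.0
```

Contact with the bench at TCP z = 55, so the tube hasn't slipped in the grip. I'll ease off a little and open slowly.

```bash
python3 -m handwheel '{"gripper":[0.9,0.85,0.8,0.75,0.7],"offset":[[-0.4,0,0],[-0.4,0,0],[-0.4,0,0],[-0.4,0,0],[-0.4,0,0]],"rot":[[0,0,0],[0,0,0],[0,0,0],[0,0,0],[0,0,0]]}' 10
python3 -m handwheel '{"gripper":[0.6,0.4,0.2,0,0],"offset":[[0,0,0],[0,0,0],[0,0,0],[0,0,0],[0,0,0]],"rot":[[0,0,0],[0,0,0],[0,0,0],[0,0,0],[0,0,0]]}'
python3 -m handwheel '{"gripper":[0,0,0,0,0],"offset":[[0,0,0],[0,0,0],[0,0,0],[0,0,0],[0,0,0]],"rot":[[0,0,0],[0,0,0],[0,0,0],[0,0,0],[0,0,0]]}'
python3 - <<'E'
from h import *
cv2.imwrite('pics/w15.png',grab_frame('wrist')[:,:,::-1])
E
```

```text
time_s: 20.75
ee_pos: [464.0, 235.1, 54.4]
ee_rot: [92.6, 90.0, -87.2]
force: [-0.9, 0.3, 0.2]
gripper_width: 26.1
time_s: 21.17
ee_pos: [464.0, 235.2, 54.6]
ee_rot: [65.3, 90.0, -114.5]
force: [0.6, 0.8, 0.4]
gripper_width: 58.1
time_s: 21.58
ee_pos: [464.0, 235.2, 54.6]
ee_rot: [140.7, 90.0, -39.1]
force: [0.2, 0.5, -1.5]
gripper_width: 90.0
```

View pics/w15.png

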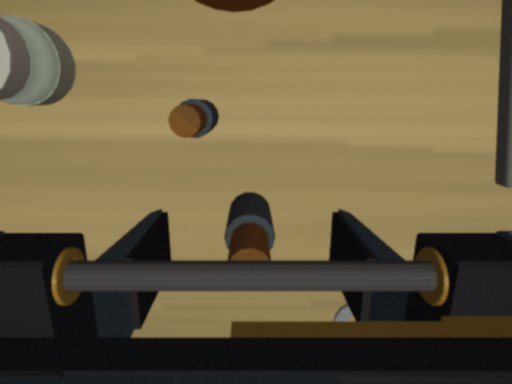

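The tube stands free and upright between the open jaws. Rising straight up and away, then a final check.

```bash
python3 -m handwheel '{"gripper":[0,0,0,0,0],"offset":[[-20,0,0],[-60,0,0],[-100,0,0],[-140,0,0],[-160,0,0]],"rot":[[0,0,0],[0,0,0],[0,0,0],[0,0,0],[0,0,0]]}' | grep pos
python3 -m handwheel '{"gripper":[0,0,0,0,0],"offset":[[0,-20,20],[0,-30,40],[0,-30,80],[0,-30,100],[0,-30,100]],"rot":[[0,0,0],[0,0,0],[0,0,0],[0,0,0],[0,0,0]]}' | grep pos
python3 - <<'E'
from h import *
a=grab_frame('scene')[:,:,::-1];b=grab_frame('top')[:,:,::-1]
cv2.imwrite('pics/t16.png',b);cv2.imwrite('pics/s16.png',a)
v=np.zeros((600,800,3),np.uint8)
v[:,:480]=cv2.resize(a[115:265,215:335],(480,600),interpolation=cv2.INTER_CUBIC)
v[:320,480:]=cv2.resize(b[130:250,160:280],(320,320));cv2.imwrite('pics/c16.png',v)
E
```

```text
ee_pos: [465.8, 236.0, 219.7]
ee_pos: [359.9, 264.2, 214.6]
```

View pics/c16.png

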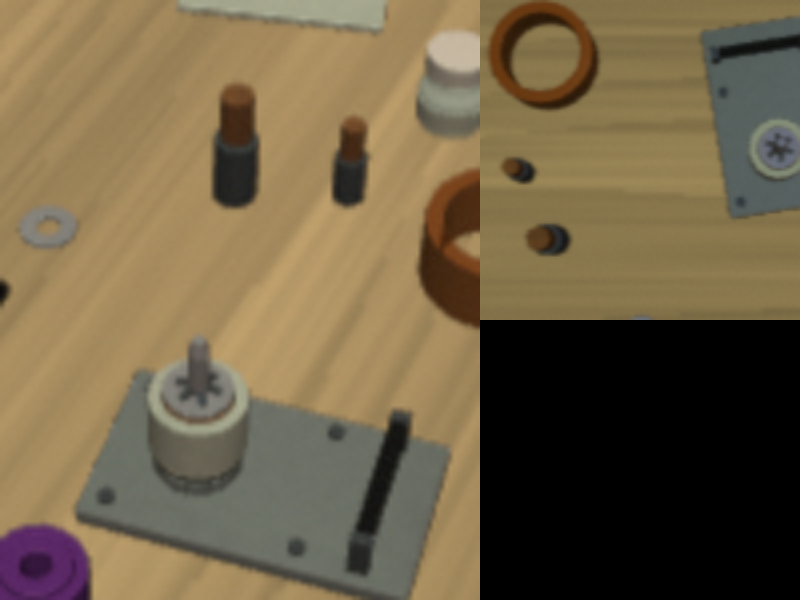

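View pics/t16.png

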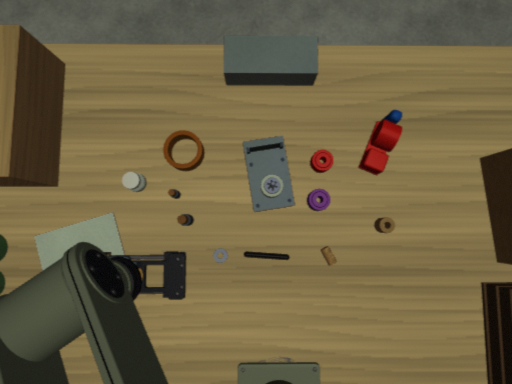

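```bash
python3 -c "
from workcell import *
print(job_done(),state()['time_s'])"
```

```text
the job is handed in; nothing more can be done
the job is handed in; nothing more can be done
```

I handed the job in at about 22.6 s. The tube pushed the nut down until it clamped the reel on the brake pad, and it's now back standing at its original spot on the bench.

- **Pressing:** Sliding the nut read about 5.8 N, then 8.5–9.5 N while the reel sank on the lift ring. The force then rose at about 12 N/mm, which matches the pad. I stopped at about 17 N, roughly 11 N on the core and under the 16 N limit, then lifted straight off. Up to 3 N of sideways force in x showed at the end, so friction between tube and spindle may account for about 1 N of that.
- **Last pictures:** The nut sits flat on the core and the reel is low on the pad. The tube stands upright about 230 mm from the spindle, and everything else looks to be where it was.
- **Not measured:** I couldn't read the remaining clamp force directly. I infer about 7–9 N from the push force and the nut's drag. The drag itself came out nearer 7.5 N than the stated 9 N after allowing for the tube's weight.
- **Disagreement:** The wrist camera and the fixed cameras differed by 1–2 mm on the tube's position in x. The fit went on with no noticeable side force despite this.

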